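# Press a printing plate and its block into the fence

### The job

Glue-up of a printing block: bring the bare wooden block flush against the aluminium fence and lay the green printing plate squarely on top, edges in line, so that both lie flat and flush against the fence. Then press the plate firmly down and towards the fence in one diagonal push of the fingers, and finish while holding that push, without letting go. Leave the jar, tape roll and glue stick where they stand.

Things in the scene. Friction and masses are not known exactly. Their poses are not given: they have to be found in the camera images.
- fence: straight aluminium fence bar, fixed, 20 mm thick (its x), 200 mm long (its y), 40 mm high, standing on the far edge of the base board. Origin: centre of its underside, 8 mm above the table. Its +x points away from the robot, out over the back of the fence; the working face against which things are pressed is the plane at fence x = -10 mm. z up.
- base: fixed blue-painted base board, 200 x 200 x 8 mm, carrying the fence along its far (+x) edge. Origin: centre of its underside, on the table; its top is 8 mm above the table. Its axes are parallel to those of the fence; the fence's centre lies 90 mm along its +x.
- block_center (a point): centre of the loose bare light-wood block, 90 mm (x) x 60 mm (y) x 18 mm high, 60 to 110 g, lying flat on the base board a little away from the fence and slightly askew. Its short (60 mm) end faces the fence, x towards the fence, z up. It slides on the base board. Lying there, its centre is 17 mm above the table and its top 26 mm.
- plate_center (a point): centre of the loose printing plate, dark wood with a green top face with pale carved lines, 90 mm (x) x 60 mm (y) x 12 mm thick, 45 to 85 g, lying green side up on the table to the left or right of the base board. Same outline as the block. z up; its centre is 6 mm above its underside. Either end may face the fence.
- jar: bystander: closed amber glass jar with an orange cap, 56 mm diameter, 85 mm high, standing on the table on the side opposite to the plate. Origin: centre of its underside.
- tape: bystander: white roll of tape lying flat on the table, 84 mm outside diameter, 25 mm high. Origin: centre of its underside.
- glue: bystander: white and orange glue stick standing upright on the table, 30 mm diameter, 84 mm high. Origin: centre of its underside.
Things that resemble listed ones, but are neither listed nor needed, are in the scene too. Of the things like the part that bears plate_center, leave any that is purple or yellow; of the rest the smaller one is meant.

How it is judged:
On the way:
1. the plate lies on the block (horizontal distance between plate_center and block_center below 0.015 m and z of plate_center in the frame of block_center between 0.0125 and 0.018 m and contact force between plate and block above 0.2 N), for 0.2 s.
At the end, for the whole second after the job is handed in: Plate flat on block, ends of both within 3 mm of the fence face and square to it within 0.06 rad, sides in line within 5 mm; the fingers keep pressing the plate on the fence with over 2 N and down on the block, and so the block on the base, with over 3 N (x of plate_center in the frame of fence between -0.058 and -0.05 m and x of block_center in the frame of fence between -0.058 and -0.05 m and y of block_center in the frame of fence between -0.075 and 0.075 m and y of plate_center in the frame of block_center between -0.005 and 0.005 m and angle between the x axis of each of plate_center, block_center and the x axis of fence, either way round below 0.06 rad and angle between each of plate_center, block_center's own z axis and vertical below 0.05 rad and z of plate_center in the frame of block_center between 0.0125 and 0.018 m and contact force between plate and fence above 2 N and contact force between plate and block above 3 N and contact force between block and base above 3 N and contact force between the fingers and plate above 2 N); the arm keeps its last pose, push and grip.
It fails at once if the jar is shifted by more than 20 mm (distance of jar from where it was at the start of the episode above 0.02 m).
It fails at once if the tape roll is shifted by more than 20 mm (distance of tape from where it was at the start of the episode above 0.02 m).
It fails at once if the glue stick is shifted by more than 20 mm (distance of glue from where it was at the start of the episode above 0.02 m).
It fails at once if the jar or glue stick is tipped (angle between any of jar, glue's own z axis and vertical above 0.4 rad).
It also fails if it takes over 51 s, if anything falls off the work surface, if the arm or the gripper's body presses on something with over 40 N, if the wrist force passes 120 N, or if a joint passes its speed limit or range.

### The arm

A 6-joint arm with a two-finger parallel gripper is mounted at the origin on the work surface. World frame = base frame: x ahead of the robot, y to its left, z up, the work surface at z = 0. Lengths are in m, angles in rad, forces in N, time in s.
With the tool pointing down it reaches from about 0.375 to 0.975 m from the base axis. Payload 3.8 kg.
Tool frame: the origin (TCP) lies midway between the tips of the shut fingers; the grasp point (between the pads) lies 19 mm behind it; z points along the fingers, y is the line along which they close (so a half turn about z gives the same grasp; the last joint's range is limited). The gripper opens to 88 mm and grips with 3 to 60 N. Pads are 18 mm wide; open, the fingers measure 123 mm over their backs; the gripper's body (75 mm by 187 mm) begins 45 mm behind the grasp point.
Start: joints at [1.096, 0.264, 1.604, -0, 1.274, -0.037], TCP at [0.286, 0.611, 0.239] pointing down, gripper open.
Joint ranges: [-2.63, 2.63], [-0.94, 2.18], [0.31, 2.57], [-1.31, 4.45], [0, 2.66], [-2.55, 2.55]. Speed limits (rad/s): [2.57, 2.57, 3.14, 3.14, 3.14, 3.14].

### API

Orientations are given as a rotation vector (axis times angle).
In Python, from cell import manip, inverse_kinematics, cams, order gives the robot as it stands. Calls block until the motion is done:
- manip.move_pose(position, orientation): joint-space move of the TCP to a pose.
- manip.move_linear(position, rate=0.15, rot=None): straight line of the TCP; rot=None keeps the orientation; rate is the mean speed in m/s.
- manip.set_joints(angles): joint-space move.
- manip.set_gripper(opening, force=None): finger opening in m; force is the grip in N (None keeps the last); returns when the fingers have stopped.
- manip.dwell(seconds).
- inverse_kinematics(position, orientation): joint angles nearest the present ones, or None.
- manip.state(): the state.
- cams.capture(name): name is "scene" or "top"; returns a dict with "image" (480x640x3 uint8, blue, green, red), "z_map" (480x640 float32, m along the optical axis (not along the pixel's ray), 0 where there is no reading), "intrinsics" (3x3 intrinsics, pixels), "k1" (the pictures are not rectified: a ray, as slopes to the right and down, at radius r is drawn at 1 + k1 r^2 times it, then the intrinsics apply), "position" and "orientation" of the camera in the world. Camera axes: x right, y down, z forward; pixel columns grow to the right and rows downward; lengths in m; the calibration is good to about 2 mm. A picture is of the moment at which its call begins.
A pose or a line that the arm cannot do raises manip.IKError and nothing moves.
- order.close_job(): hands the job in; it is judged then, once.
The state is a dict: "clock": time; "joint_pos": joint angles; "joint_velocities": joint speeds; "tau": joint torques, N m; "tool_pos": TCP position; "tcp_rot": TCP orientation; "contact_force": force on the tool from outside, world axes, zero at the start; "moment": the same for the moment, N m; "gripper_width": finger opening in m; "grasp_force": force on a finger pad.
Only numpy, scipy, OpenCV 4.12 (cv2) and the standard library are available. Lean on these libraries where they do the work, as an engineer would, in place of code of your own. Each camera call takes 0.05 s, during which the arm holds its last target. There are 200 camera calls.

## Working session

There is one attempt and no reset: what is moved stays moved. The work goes in short steps, each a Python script; the robot and the scene stay as the last script left them, time stands still between calls to the robot, and variables do not carry over. Pictures are saved under pics/ and viewed, at most 10 in all, crops included, and the job is handed in when it is done.

```bash
ls; mkdir -p pics
python3 - <<'E'
from cell import manip,cams
import cv2,numpy as np
for n in("scene","top"):
    c=cams.capture(n);cv2.imwrite(f"pics/{n}0.png",c["image"]);np.savez(f"{n}0.npz",**c)
    print(n,c["intrinsics"].tolist(),c["k1"],c["position"],c["orientation"])
print(manip.state())
E
```

```text
pics
scene [[435.8100199791421, 0.0, 316.94506295074734], [0.0, 435.8100199791421, 241.58044066049646], [0.0, 0.0, 1.0]] 0.0257995987610636 [ 0.86464891 -0.3009809   0.66421997] [-2.27120454 -1.02615611  0.36418714]
top [[511.9124498959631, 0.0, 313.8312468835537], [0.0, 511.9124498959631, 243.0845729529541], [0.0, 0.0, 1.0]] 0.012635210369859606 [0.37016256 0.02127927 0.97641703] [-2.12606811  2.14728808 -0.13186403]
{'clock': 0.1, 'joint_pos': array([ 1.09609676e+00,  2.64653898e-01,  1.60522081e+00, -1.94516587e-05,
        1.27368767e+00, -3.69138298e-02]), 'joint_velocities': array([-0.00014123, -0.00083625, -0.00508378, -0.00112333,  0.00199022,
       -0.00110266]), 'tau': array([ 7.26231010e-04, -5.03619647e+01, -3.58071470e+01,  7.30977883e-02,
        2.34306377e-02, -1.85270738e-05]), 'tool_pos': array([0.28588338, 0.61077336, 0.23753759]), 'tcp_rot': array([-6.82080453e-01, -3.06616102e+00,  3.00029119e-03]), 'contact_force': array([ 0.42688977, -0.46040972,  0.04003219]), 'moment': array([-0.04814128,  0.0197203 ,  0.00629951]), 'grasp_force': 0.0, 'gripper_width': 0.08825859748030575}
```

View pics/top0.png

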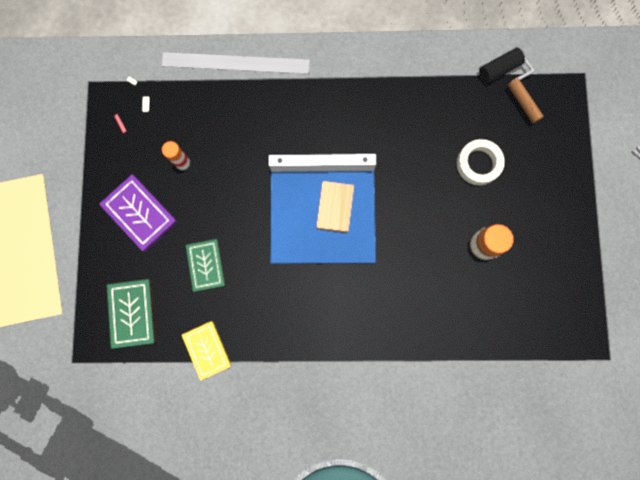

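View pics/scene0.png

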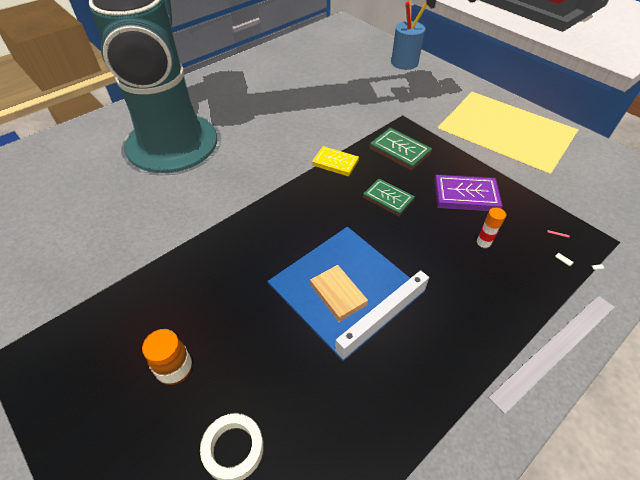

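The top view shows four plate-like things: a small green one at (205,265), a large green one at (130,313), a purple one at (137,212) and a yellow one at (206,350). Purple and yellow are excluded, so the smaller green one at (205,265) is meant. The block is at (335,206), the fence at (322,162), the jar at (492,242), the tape at (481,162) and the glue stick at (175,155).

```bash
cat > h.py <<'E'
import cv2,numpy as np
from scipy.spatial.transform import Rotation as R
def ray(c,px,z):
    "pixels -> world xy on plane at height z (cv2 undistort with k1)"
    p=cv2.undistortPoints(np.float64(px).reshape(-1,1,2),c["intrinsics"],np.float64([float(c["k1"]),0,0,0]))[:,0]
    d=R.from_rotvec(c["orientation"]).apply(np.c_[p,np.ones(len(p))]);o=np.array(c["position"])
    return (o+d*((z-o[2])/d[:,2])[:,None])[:,:2]
def blobs(c,lo,hi,box=None,amin=150):
    m=cv2.inRange(cv2.cvtColor(c["image"],cv2.COLOR_BGR2HSV),np.array(lo),np.array(hi))
    m=cv2.morphologyEx(m,cv2.MORPH_CLOSE,np.ones((5,5),np.uint8))
    if box: k=np.zeros_like(m);x0,y0,x1,y1=box;k[y0:y1,x0:x1]=255;m&=k
    return [q for q in cv2.findContours(m,cv2.RETR_EXTERNAL,cv2.CHAIN_APPROX_NONE)[0] if cv2.contourArea(q)>amin]
def rect(c,cnt,z):
    "centre, (long,short), yaw of the long side in world"
    w=ray(c,cnt.reshape(-1,2),z).astype(np.float32)
    ce,_,_=r=cv2.minAreaRect(w);b=cv2.boxPoints(r)
    e=[b[1]-b[0],b[2]-b[1]];e.sort(key=lambda v:-np.hypot(*v))
    a=np.arctan2(e[0][1],e[0][0]);a=(a+np.pi/2)%np.pi-np.pi/2
    return np.array(ce),[round(float(np.hypot(*v)),4) for v in e],float(a)
GREEN=((55,60,40),(90,255,255));WOOD=((8,50,120),(28,190,255));BLUE=((100,120,60),(125,255,255))
def tool(yaw):
    "tool down, closing line (tool y) at world angle yaw"
    s,c=np.sin(yaw),np.cos(yaw)
    return R.from_matrix(np.array([[s,c,0],[-c,s,0],[0,0,-1.]])) # columns x,y,z
E
python3 - <<'E'
from h import *
for n in("top","scene"):
    c=dict(np.load(n+"0.npz")); print(n)
    for nm,col,z in(("green",GREEN,.012),("wood",WOOD,.026),("blue",BLUE,.008)):
        for q in blobs(c,*col):
            ce,s,a=rect(c,q,z); m=q.reshape(-1,2).mean(0).round()
            if .3<ce[0]<.8 and abs(ce[1])<.5: print(nm,m,ce.round(4),s,round(a,3))
            
    # fence face near edge (top view): white bar
    f=blobs(c,(0,0,150),(180,60,255),(262,148,382,178) if n=="top" else (325,262,440,365))
    for q in f: print("fence",rect(c,q,.048))
    zc=c["z_map"]; print("z",zc[265,205] if n=="top" else zc[195,390])
c=dict(np.load("top0.npz"));cv2.imwrite("pics/crop1.png",cv2.resize(c["image"][140:360,90:390],None,fx=2.6,fy=2.6,interpolation=cv2.INTER_CUBIC))
E
```

```text
top
green [130. 313.] [0.3816 0.3884] [0.1241, 0.0832] 0.119
green [205. 265.] [0.4715 0.2492] [0.0938, 0.0636] 0.187
wood [206. 350.] [0.3133 0.2398] [0.0919, 0.0634] 0.422
wood [494. 240.] [ 0.511  -0.2948] [0.0716, 0.0567] -1.121
wood [335. 206.] [5.785e-01 3.000e-04] [0.0917, 0.0591] -0.144
wood [172. 151.] [0.6923 0.3145] [0.0445, 0.0328] 0.78
wood [526.  99.] [ 0.7853 -0.371 ] [0.0924, 0.0203] 0.505
blue [323. 217.] [0.5624 0.0248] [0.2026, 0.1805] 1.565
fence (array([0.66258466, 0.02487534]), [0.2009, 0.0233], 1.5560117959976196)
z 0.97490925
scene
green [389. 195.] [0.4694 0.2505] [0.0917, 0.0628] 0.183
green [400. 146.] [0.376  0.3919] [0.1226, 0.085] 0.118
wood [338. 293.] [ 0.5813 -0.0018] [0.0966, 0.0652] -0.139
wood [330. 157.] [0.3203 0.2276] [0.0844, 0.0712] 0.426
blue [339. 295.] [0.5728 0.0245] [0.2034, 0.2032] 1.567
fence (array([0.66770029, 0.0190589 ]), [0.2123, 0.0312], 1.5665618181228638)
z 0.9236683
```

View pics/crop1.png

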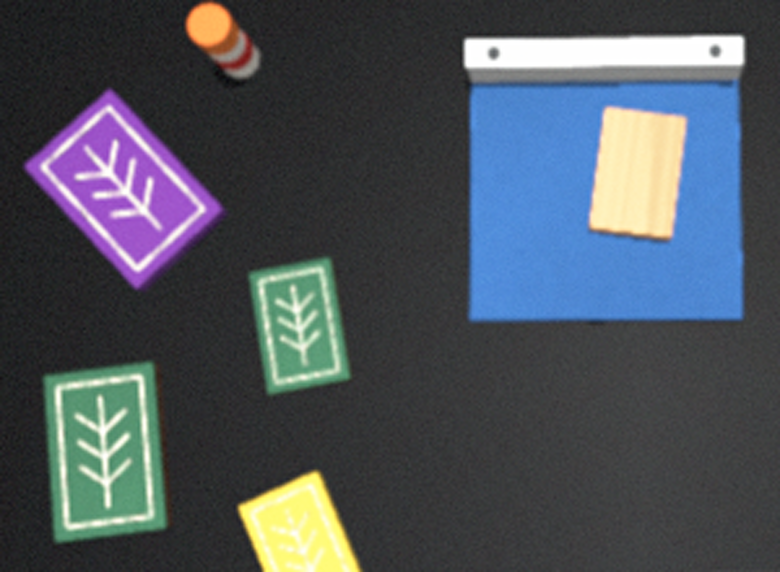

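The crop confirms the choice: the target is the small green plate at crop (300,326). It measures 92 x 62 mm, against 124 x 83 mm for the large green one. The two views agree to within 3 mm, so I'll grip the block, square it and push it to the fence.

```bash
cat >> h.py <<'E'
YF=-0.005 # fence yaw
def rv(yaw,flip): return tool(yaw+np.pi/2+np.pi*flip).as_rotvec()
def pr(manip,t=""):
    s=manip.state();print(t,round(s["clock"],2),np.round(s["tool_pos"],4),"F",np.round(s["contact_force"],1),"M",np.round(s["moment"],2),"w",round(s["gripper_width"],4),"g",round(s["grasp_force"],1));return s
E
cat > s1.py <<'E'
from h import *
from cell import manip,inverse_kinematics
q=[inverse_kinematics([.579,0,.12],rv(-.142,f)) for f in(0,1)];print([None if a is None else np.round(a,2) for a in q])
f=min((0,1),key=lambda k:9 if q[k] is None else abs(q[k][5]));print("flip",f)
manip.move_pose([.579,0,.12],rv(-.142,f))
manip.move_linear([.579,0,.013]); pr(manip,"down")
manip.set_gripper(.0,15); pr(manip,"grip")
manip.move_linear([.590,0,.013],rate=.05,rot=rv(YF,f)); s=pr(manip,"squared")
f0=s["contact_force"][0];x=.596
while x<.625:
    manip.move_linear([x,0,.013],rate=.04); s=manip.state()
    if s["contact_force"][0]-f0<-8: break
    x+=.002
pr(manip,"fence %.3f"%x)
E
python3 s1.py
```

```text
Traceback (most recent call last):
  File "s1.py", line 3, in <module>
    q=[inverse_kinematics([.579,0,.12],rv(-.142,f)) for f in(0,1)];print([None if a is None else np.round(a,2) for a in q])
                                       ~~^^^^^^^^^
  File "h.py", line 26, in rv
    def rv(yaw,flip): return tool(yaw+np.pi/2+np.pi*flip).as_rotvec()
                             ~~~~^^^^^^^^^^^^^^^^^^^^^^^^
  File "h.py", line 24, in tool
    return R.from_matrix(np.array([[s,c,0],[-c,s,0],[0,0,-1.]])) # columns x,y,z
           ~~~~~~~~~~~~~^^^^^^^^^^^^^^^^^^^^^^^^^^^^^^^^^^^^^^^^
  File "scipy/spatial/transform/_rotation.pyx", line 1143, in scipy.spatial.transform._rotation.Rotation.from_matrix
ValueError: Non-positive determinant (left-handed or null coordinate frame) in rotation matrix 0: [[ 0.98993493  0.14152327  0.        ]
 [-0.14152327  0.98993493  0.        ]
 [ 0.          0.         -1.        ]].
```

```bash
sed -i 's/\[\[s,c,0\],\[-c,s,0\]/[[-s,c,0],[c,s,0]/' h.py; python3 s1.py
```

```text
[array([-0.04,  0.19,  1.93, -0.  ,  1.03, -1.47]), array([-0.04,  0.19,  1.93, -0.  ,  1.03,  1.67])]
flip 0
down 3.41 [5.798e-01 1.000e-04 1.370e-02] F [-0.9 -0.5 -0.1] M [ 0.01 -0.02 -0.01] w 0.088 g 0.0
grip 3.94 [0.5795 0.     0.0137] F [-0.9  0.3  4. ] M [0.13 0.13 0.  ] w 0.0599 g 15.0
squared 4.31 [ 5.912e-01 -1.000e-04  1.360e-02] F [0.1 0.3 4.2] M [ 0.07 -0.23  0.05] w 0.0597 g 15.0
fence 0.598 4.86 [ 0.5948 -0.      0.0133] F [-10.   -1.1  15.2] M [-0.04  1.52  0.02] w 0.0598 g 15.0
```

Run:
```python
from h import *
from cell import cams
c=cams.capture("scene");cv2.imwrite("pics/crop2.png",cv2.resize(c["image"][200:380,240:460],None,fx=3.3,fy=3.3,interpolation=cv2.INTER_CUBIC))
```

```text
(no output)
```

View pics/crop2.png

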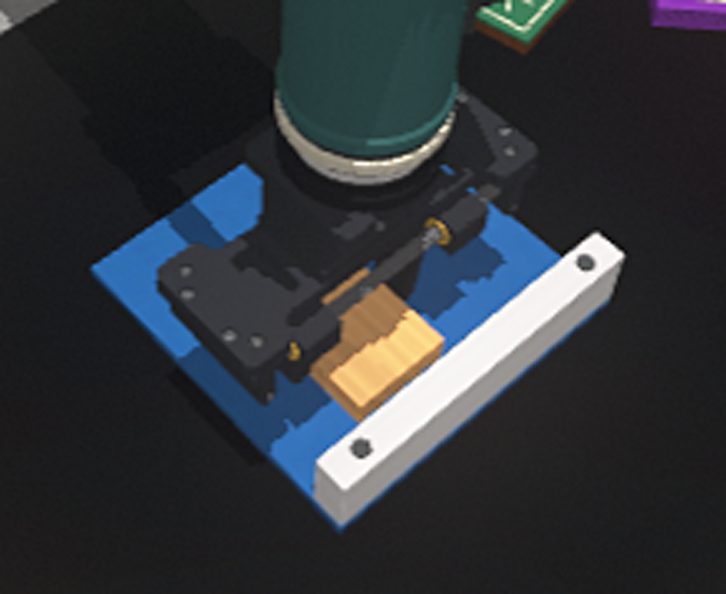

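The crop shows the block square in the grip, its front edge at crop (400,380), with about 10 mm still open to the fence. The force was therefore drag on the base board. I'll lift very slightly and carry on.

```bash
cat > s2.py <<'E'
from h import *
from cell import manip
manip.move_linear([.5945,0,.0145],rate=.04); s=pr(manip,"lifted")
x=.598
while x<.625:
    manip.move_linear([x,0,.0145],rate=.04); s=pr(manip)
    if s["contact_force"][0]<-10: break
    x+=.002
E
python3 s2.py
```

```text
lifted 5.16 [0.5937 0.     0.0138] F [-0.7  0.5 -0.6] M [0.04 0.05 0.06] w 0.0599 g 15.0
 5.41 [ 0.5984 -0.      0.0143] F [0.5 0.5 0.4] M [ 0.04  0.02 -0.02] w 0.0603 g 15.0
 5.66 [0.6002 0.     0.0144] F [-0.4  0.1 -1.5] M [0.03 0.02 0.01] w 0.0595 g 15.0
 5.91 [ 0.6022 -0.      0.0145] F [-0.3 -0.1 -1.4] M [0.04 0.   0.02] w 0.0598 g 15.0
 6.16 [ 0.6042 -0.      0.0146] F [-0.3  0.1 -0.4] M [ 0.07  0.03 -0.06] w 0.0598 g 15.0
 6.41 [ 0.6062 -0.      0.0146] F [ 0.4 -1.7 -1.1] M [-0.01 -0.03  0.04] w 0.0599 g 15.0
 6.66 [ 0.6082 -0.      0.0145] F [-0.3  0.  -1.1] M [ 0.05  0.04 -0.01] w 0.0599 g 15.0
 6.91 [ 0.6086 -0.      0.014 ] F [-4.6 -0.8  0.7] M [-0.01  0.66  0.07] w 0.0598 g 15.0
 7.16 [ 0.6087 -0.      0.0137] F [-9.7 -0.6  4.2] M [-0.07  1.44  0.01] w 0.0598 g 15.0
 7.41 [0.6088 0.     0.0135] F [-14.5  -0.6   9.9] M [-0.1   2.2   0.02] w 0.0598 g 15.0
```

```bash
cat > s3.py <<'E'
from h import *
from cell import manip,cams
manip.set_gripper(.088); manip.move_linear([.6087,0,.12],rate=.2)
manip.move_pose([.4705,.25,.10],rv(.185,0)); pr(manip)
c=cams.capture("top")
for q in blobs(c,*WOOD,box=(290,140,380,262)): print("block",rect(c,q,.026))
cv2.imwrite("pics/top3.png",c["image"][120:400,100:420])
manip.move_linear([.4705,.25,.003],rate=.12); pr(manip,"down")
manip.set_gripper(0,30); pr(manip,"grip")
manip.move_linear([.4705,.25,.10]); pr(manip,"up")
c=cams.capture("scene")
cv2.imwrite("pics/lift.png",cv2.resize(c["image"][80:330,280:600],None,fx=2.2,fy=2.2))
E
python3 s3.py
```

```text
9.78 [0.471  0.2495 0.0997] F [-0.2  0.9 -0.4] M [ 0.07 -0.05  0.02] w 0.088 g 0.0
block (array([ 6.07390285e-01, -2.45917588e-04]), [0.0917, 0.0612], -0.014901399612426758)
down 10.78 [0.4713 0.2502 0.0037] F [ 0.4  0.6 -0. ] M [ 0.05 -0.04  0.  ] w 0.088 g 0.0
grip 11.32 [0.4708 0.2502 0.0035] F [-0.2 -0.2  3.7] M [-0.    0.08 -0.  ] w 0.0595 g 30.0
up 12.12 [0.4697 0.2496 0.0991] F [-0.5 -0.   0.1] M [ 0.03  0.09 -0.02] w 0.0596 g 30.0
```

View pics/lift.png

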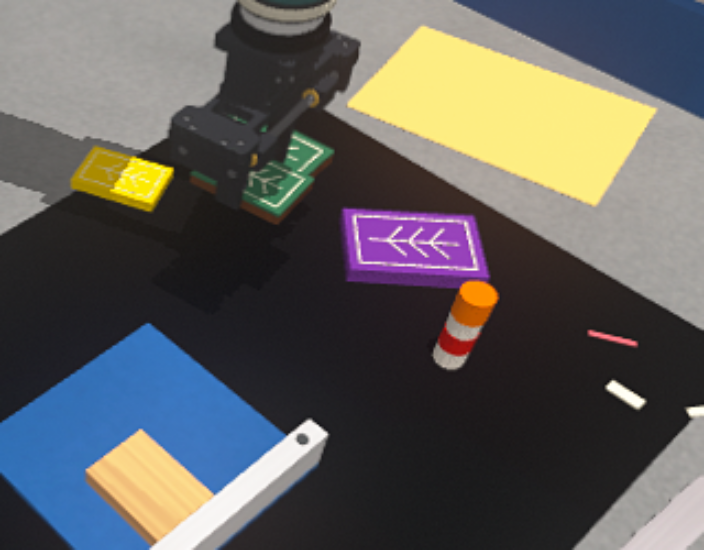

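The plate is held level at crop (280,190), and the block sits flush at the fence (x 0.607, y 0.000, yaw -0.015). Next I'll lay the plate on the block and slide it to the fence under a light load.

```bash
cat > s4.py <<'E'
from h import *
from cell import manip
manip.move_pose([.600,0,.10],rv(YF-.003,0)); pr(manip)
manip.move_linear([.600,0,.035],rate=.1); pr(manip)
z=.0305
while z>.022:
    manip.move_linear([.600,0,z],rate=.03); s=manip.state()
    if s["contact_force"][2]>3: break
    z-=.0005
manip.dwell(.4); pr(manip,"on block z=%.4f"%z)
z+=.0003; x=.602
while x<.625:
    manip.move_linear([x,0,z],rate=.03); s=pr(manip,"x=%.3f"%x)
    if s["contact_force"][0]<-9: break
    x+=.001
E
python3 s4.py
```

```text
13.27 [0.5993 0.0009 0.0994] F [-0.4 -0.3 -0.3] M [ 0.05  0.04 -0.03] w 0.0593 g 30.0
 14.07 [6.004e-01 1.000e-04 3.530e-02] F [-0.6 -0.7 -1. ] M [-0.02  0.02 -0.01] w 0.0594 g 30.0
on block z=0.0290 15.52 [ 0.6001 -0.      0.0295] F [-2.6  0.1  5.3] M [ 0.07  0.37 -0.  ] w 0.0593 g 30.0
x=0.602 15.77 [0.602  0.     0.0295] F [-2.3 -1.   3.8] M [ 0.05  0.33 -0.04] w 0.0594 g 30.0
x=0.603 16.02 [0.6021 0.     0.0294] F [-4.5 -0.8  7.4] M [ 0.03  0.74 -0.03] w 0.0593 g 30.0
x=0.604 16.27 [0.6029 0.     0.0294] F [-5.6 -0.4  8.3] M [0.05 0.84 0.02] w 0.0593 g 30.0
x=0.605 16.52 [0.6039 0.     0.0294] F [-5.6 -0.2  8.6] M [ 0.04  0.9  -0.01] w 0.0597 g 30.0
x=0.606 16.77 [0.6049 0.     0.0294] F [-5.5 -0.6  7.6] M [ 0.06  0.85 -0.02] w 0.0591 g 30.0
x=0.607 17.02 [0.6059 0.     0.0294] F [-6.1  0.5  7.6] M [ 0.02  0.89 -0.  ] w 0.0593 g 30.0
x=0.608 17.27 [0.6069 0.     0.0294] F [-6.3  0.2  7.6] M [0.07 0.86 0.01] w 0.0597 g 30.0
x=0.609 17.52 [0.6079 0.     0.0294] F [-6.   0.2  7.8] M [ 0.07  0.88 -0.03] w 0.0594 g 30.0
x=0.610 17.77 [0.608  0.     0.0294] F [-8.7 -0.7 10.9] M [0.   1.29 0.01] w 0.0593 g 30.0
x=0.611 18.02 [0.608  0.     0.0294] F [-11.2  -0.8  12.3] M [0.03 1.66 0.  ] w 0.0593 g 30.0
```

```bash
cat > s5.py <<'E'
from h import *
from cell import manip,cams
manip.set_gripper(0,50)
x,z=.611,.0293
for i in range(10):
    x+=.001;z-=.0001
    manip.move_linear([x,0,z],rate=.03); s=pr(manip,"x=%.3f"%x)
    if s["contact_force"][0]<-25: break
manip.dwell(.5); pr(manip,"hold"); print(np.round(R.from_rotvec(s["tcp_rot"]).as_matrix(),3).tolist())
for n in("top","scene"):
    c=cams.capture(n)
    cr=c["image"][130:280,240:440] if n=="top" else c["image"][200:380,240:460]
    cv2.imwrite(f"pics/{n}5.png",cv2.resize(cr,None,fx=3.3,fy=3.3,interpolation=cv2.INTER_CUBIC))
E
python3 s5.py
```

```text
x=0.612 18.48 [6.08e-01 1.00e-04 2.94e-02] F [-13.5  -0.7  16.2] M [0.02 2.19 0.02] w 0.0596 g 50.0
x=0.613 18.73 [6.08e-01 1.00e-04 2.94e-02] F [-17.1  -1.2  19.1] M [-0.01  2.62 -0.01] w 0.0593 g 50.0
x=0.614 18.98 [6.08e-01 1.00e-04 2.94e-02] F [-19.6  -0.3  22. ] M [-0.02  3.1   0.01] w 0.0589 g 50.0
x=0.615 19.23 [6.081e-01 1.000e-04 2.940e-02] F [-22.5   0.8  24.9] M [ 0.01  3.62 -0.  ] w 0.0591 g 50.0
x=0.616 19.48 [6.08e-01 1.00e-04 2.93e-02] F [-25.4  -0.1  28.4] M [-0.03  4.05 -0.04] w 0.0591 g 50.0
hold 19.98 [0.6081 0.     0.0294] F [-25.2  -0.5  28. ] M [-0.01  3.99  0.04] w 0.0591 g 50.0
[[-1.0, 0.008, -0.017], [0.008, 1.0, 0.0], [0.017, -0.0, -1.0]]
```

View pics/scene5.png

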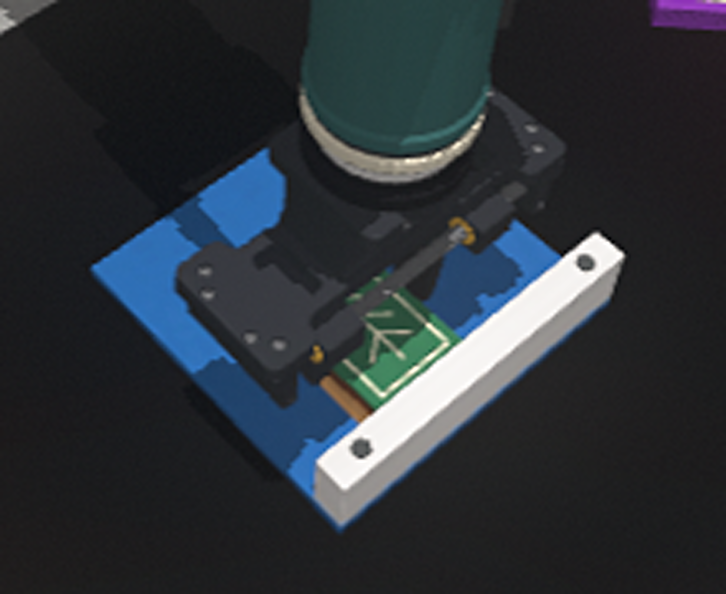

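The plate lies on the block at crop (400,345), flush to the fence and with its sides in line. Sliding friction was about 0.78, so at 28 N down most of the forward force may be going into the block. I'll ease the down force to about 15 N, so the fence certainly takes its share.

```bash
cat > s6.py <<'E'
from h import *
from cell import manip,cams,order
z=.0288
for i in range(8):
    z+=.0003
    manip.move_linear([.6165,0,z],rate=.03); s=pr(manip,"z=%.4f"%z)
    if s["contact_force"][2]<16: break
manip.dwell(.8); s=pr(manip,"hold"); F=s["contact_force"]
c=cams.capture("top")
for q in blobs(c,*GREEN,box=(290,140,380,262),amin=60): print("plate part",rect(c,q,.038))
if F[0]<-18 and 10<F[2]<19: order.close_job(); print("closed")
E
python3 s6.py
```

```text
z=0.0291 20.33 [0.6081 0.     0.0294] F [-26.    0.2  28.3] M [ 0.01  4.08 -0.06] w 0.0594 g 50.0
z=0.0294 20.58 [6.081e-01 1.000e-04 2.940e-02] F [-24.4  -1.1  27. ] M [0.03 3.97 0.02] w 0.0594 g 50.0
z=0.0297 20.83 [6.081e-01 1.000e-04 2.940e-02] F [-24.7  -1.   24.5] M [-0.09  3.82 -0.05] w 0.0592 g 50.0
z=0.0300 21.08 [0.6081 0.     0.0294] F [-23.6  -1.4  23. ] M [-0.06  3.75 -0.02] w 0.0595 g 50.0
z=0.0303 21.33 [6.081e-01 1.000e-04 2.940e-02] F [-23.2  -1.3  21.2] M [-0.03  3.55  0.02] w 0.0592 g 50.0
z=0.0306 21.58 [0.6081 0.     0.0294] F [-21.2  -0.9  20.3] M [-0.05  3.41  0.03] w 0.0593 g 50.0
z=0.0309 21.83 [0.6081 0.     0.0294] F [-21.1  -0.2  16.5] M [-0.11  3.28  0.01] w 0.0593 g 50.0
z=0.0312 22.08 [6.081e-01 1.000e-04 2.940e-02] F [-20.   -1.1  16.4] M [-0.04  3.19  0.01] w 0.0594 g 50.0
hold 22.88 [6.081e-01 1.000e-04 2.940e-02] F [-20.8  -0.9  16.1] M [-0.01  3.22  0.12] w 0.0592 g 50.0
plate part (array([0.58861303, 0.00146262]), [0.2323, 0.1693], -0.0160064697265625)
the job is handed in; nothing more can be done
closed
```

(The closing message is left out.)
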